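# Cock the blood-film maker and load its slide

### The arm

A 7-joint arm with a two-finger parallel gripper is mounted at the origin on the work surface. World frame = base frame: x ahead of the robot, y to its left, z up, the work surface at z = 0. Lengths are in m, angles in rad, forces in N, time in s.
With the tool pointing down it reaches from about 0.4 to 0.875 m from the base axis. Payload 19.3 kg.
Tool frame: the origin (TCP) lies at the very end of the fingers, on their centre line; the grasp point (between the pads) lies 19 mm behind it; z points along the fingers, y is the direction in which the jaws open and shut (so a half turn about z gives the same grasp; the last joint's range is limited). The gripper opens to 85 mm and grips with 20 to 120 N. Pads are 22 mm wide; open, the fingers measure 114 mm over their backs; the gripper's body (76 mm by 85 mm) begins 54 mm behind the grasp point. The pads swing forward as they close: fully open they stand 13 mm farther back than shut.
Start: joints at [1.208, 0.521, -0.036, 1.599, 0.021, 1.021, -0.113], TCP at [0.18, -0.598, 0.231] pointing down, gripper open.
Joint ranges: [-2.91, 2.91], [-0.3, 2.13], [-1.5, 1.42], [0.17, 2.43], [-1.26, 4.41], [0.16, 1.93], [-2.52, 2.52]. Speed limits (rad/s): [1.89, 1.89, 2.39, 2.39, 3.01, 3.01, 3.01].

### API

Orientations are given as [roll, pitch, yaw] about the fixed x, y, z axes, in that order (R = Rz(yaw) Ry(pitch) Rx(roll)).
In Python, from workcell import telemetry, imaging, ticket gives the robot as it stands.
- The arm moves only by the tool carry_out, never from a script. Its argument "series" is a list of rows, each a list of 7 numbers: the shift along the tool's x, y, z in m, then the turn, a rotation vector about the tool's x, y, z in rad, then the closure in counts, from 0 (fully open) to 255 (shut). In form: [[tx, ty, tz, ax, ay, az, jaw], ...]. A call has 1 to 10 rows; each row is the pose to reach, as a shift and turn from the pose commanded when the call began, along the tool's axes at that moment; what a row does not reach only later rows make up. A row lasts 1/8 s, in which the tool goes at most 62.5 mm and 10.7 degrees, less where a joint would pass 70% of its speed; a pose out of reach is approached as far as the arm can. A call with a gripper value outside its range is refused whole. The fingers move at their own pace and stop on an object; "force" is the grip in N (left out, the last holds). Time passes only in rows, so rows that repeat a pose let the fingers close. It gives the time, the measured TCP pose, the force and the opening at its end, in the units of the state.
- telemetry.observe(): the state, without advancing time (a new reading comes with each control period).
- imaging.grab_frame(name): name is "scene" or "top"; returns (picture, depth): 384x512x3 uint8, blue, green, red; 384x512 float32, m along the optical axis (not along the pixel's ray), 0 where there is no reading.
- imaging.camera_info(name): a dict with "mtx" (3x3 intrinsics, pixels), "dist_coeffs" ([k1, k2, p1, p2, k3] as OpenCV has them; the pictures are not rectified), "extrinsics" (4x4, takes a point from camera to world coordinates). Camera axes: x right, y down, z forward; pixel columns grow to the right and rows downward; lengths in m; the calibration is good to about 2 mm. A picture is of the moment at which its call begins. camera_info takes no time and is no camera call.
- ticket.job_done(): hands the job in, once; it reports no verdict.
The state is a dict: "clock": time; "qpos": joint angles; "qd": joint speeds; "joint_efforts": joint torques, N m; "position": TCP position; "tool_rot": TCP orientation; "force": force on the tool from outside, world axes, zero at the start; "moment": the same for the moment, N m; "grip_width": finger opening in m.
Only numpy, scipy, OpenCV 4.12 (cv2) and the standard library are available. Lean on these libraries where they do the work, as an engineer would, in place of code of your own. Each camera call takes 0.05 s, during which the arm holds its last target.

### The job

Get the blood-film maker ready for the next film: draw its spring-loaded spreader arm back by the blue grip, only lightly up to the rubber stop behind the catch, and ease it onto the hair-trigger catch so that it stays cocked when you let go. Never let the arm fly forward or jam it hard against the stop. With the arm out of the way, push the slide tray fully home, and leave the things around the machine where they are.

Things in the scene. Friction and masses are not known exactly. Their poses are not given: they have to be found in the camera images.
- smear_maker: Blood-film maker, fixed to the bench: white housing 200 (x) x 330 (y) x 55 mm high. Origin under its middle; x points away from the operator, y to the left, z up. On top, along y at x = +45 mm, two rods carry the spreader arm's carriage (-y part) and a dark steel catch block (+y end, top 91 mm above the bench). The slide tray enters from the front (-x) at y = -30 mm.
- catch_zone (a point): Point fixed on the machine, 76 mm up: middle of the 30 mm range (along y) in which the catch's brass tooth may stand. The block is clamped elsewhere in it every time; where is not measured. The block's rubber-tipped stop, 4 mm behind the cocked position, gives 5 N per mm on top of the arm's spring and bottoms at 6 mm; over 10 N on the stop counts as jammed.
- spreader (a joint): Travel (m) of the sprung arm along machine +y; 0 = rest (fired). The spring pulls it to 0 with 4 N plus 50 N per metre (7.5 to 9 N cocked). With the block nearest: the roller presses the tooth aside from 54 mm (some 2 N more), clicks in behind it at 69, meets the stop at 74, and rests cocked at 70 mm; other settings add 0 to 30 mm to all four. Moving mass 250 g.
- spreader_grip (a point): Middle of the blue upright grip on the carriage, a plate 24 (machine x) x 14 (y) x 38 mm tall, 86 to 124 mm above the bench; this point, 105 mm up, moves with the arm. All else along the rods stays below 92 mm. A flat arm reaches from the carriage over the tray to x = -56 mm, 84 mm high, with the glass spreader below; drawn back it stands past the tray's +y end.
- grip_rest (a point): Point fixed on the machine: where the middle of the grip is with the arm at rest. A cocked arm fires if it snaps free 1 mm or more before it rests on the tooth (the jolt throws it off), if pushed forward onto the tooth with over 3 N, or if the red trigger key (11 mm wide, x = -13 to +37 mm, top 80 mm up, level in y with the tooth) takes 0.5 N; let forward slower than 0.1 m/s it holds.
- tray (a joint): Travel (m) of the slide tray: 0 = fully home under the spreader's path; grows as it is out towards the operator (machine -x), up to 52 mm. It slides with about 1.5 N, stays where left, and has a firm stop at home. While the arm is at rest the spreader blocks its way.
- tray_tab (a point): Middle of the front face (facing machine -x) of the tray's orange push tab: 34 mm wide (machine y), 6 mm thick, 56 to 81 mm above the bench; this point is 70.5 mm up and moves with the tray. Push along machine +x. The white tray behind it is 84 mm wide and carries a glass slide. Nothing stands in front of the tab.
- tube_rack: clear rack 200 x 64 x 97 mm with capped blood tubes; origin under its middle, x along its length. Leave it alone.
- slide_box: green flat slide box 85 x 100 x 34 mm; origin under its middle. Leave it alone.
- stain_bottle: small amber dropper bottle, 38 mm across, 108 mm tall; origin under its middle. Leave it alone.
- staining_jar: square glass staining jar with white lid, 58 x 58 x 104 mm; origin under its middle. Leave it alone.
- wash_bottle: white wash bottle with red cap and bent spout, 68 mm across, 178 mm tall; origin under its middle. Leave it alone.
- pipette: grey hand pipette lying down, about 255 mm long, 22 mm high; origin on the bench under its barrel, x along its length. Leave it alone.
- tally_counter: round steel tally counter, 44 mm across, 26 mm high; origin under its middle. Leave it alone.

How it is judged:
On the way, in this order (a step that is already met when the one before it is completed fails the run):
1. the spreader arm is drawn back and stands still (value of joint spreader above 0.066 m and velocity of joint spreader between -0.02 and 0.02 m/s), for 0.3 s.
2. the slide tray is pushed home with the arm still cocked (value of joint tray below 0.003 m and value of joint spreader above 0.066 m), for 0.2 s.
At the end, for the whole second after the job is handed in: The spreader arm is drawn back more than 66 mm, held there by the catch at rest (under 0.02 m/s), and the slide tray is home to within 3 mm (all of step 2 and velocity of joint spreader between -0.02 and 0.02 m/s); the robot touches nothing.
It fails at once if the spreader arm flies forward (faster than 0.3 m/s) (velocity of joint spreader below -0.3 m/s).
It fails at once if the arm is jammed against the rubber stop (with more than 10 N) (contact force between spreader_c4 and stop_pin_c0 above 10 N).
It fails at once if something standing around the machine is pushed more than 20 mm or knocked over (distance of any of tube_rack, slide_box, stain_bottle, staining_jar, wash_bottle, pipette, tally_counter from where it was at the start of the episode above 0.02 m or angle between any of tube_rack, slide_box, stain_bottle, staining_jar, wash_bottle, pipette, tally_counter's own z axis and vertical above 0.5 rad).
It also fails if it takes over 48 s, if anything falls off the work surface, if the arm or the gripper's body presses on something with over 40 N, if the wrist force passes 120 N, or if a joint passes its speed limit or range.

## Working session

There is one attempt and no reset: what is moved stays moved. The work goes in short steps, Python scripts to look and compute and a tool call to move; the robot and the scene stay as the last step left them, time stands still between calls to the robot, and variables do not carry over. Pictures are saved under pics/ and viewed, and the job is handed in when it is done.

Besides the shell and the picture viewer there is one more tool, called after ">>>" as a command line: name --pt "numbers of a row" for each row, then --argument value for the rest. carry_out: Moves the arm, as the interface text tells. Its arguments: {"type":"object","properties":{"series":{"type":"array"},"force":{"type":"number"}},"required":["series"]}

```bash
mkdir -p pics; ls; python3 - <<'E'
from workcell import telemetry, imaging
import cv2,numpy as np
print(telemetry.observe())
for n in("scene","top"):
    p,d=imaging.grab_frame(n); cv2.imwrite(f"pics/{n}0.png",p); np.save(f"pics/{n}0.npy",d)
    print(n,imaging.camera_info(n))
E
```

```text
pics
{'clock': 0.0, 'qpos': array([ 1.20778996,  0.52206669, -0.0363298 ,  1.59995251,  0.02118544,
        1.02112129, -0.11279097]), 'qd': array([ 1.09080784e-03, -1.40922294e-04,  1.59775900e-03,  4.10607771e-04,
       -1.07129556e-03,  2.49202955e-03,  6.32081563e-05]), 'joint_efforts': array([ 1.24469418e-03, -9.27111840e+01,  1.98008761e+00, -3.69933128e+01,
        1.76617474e-02,  8.30262434e-03, -3.37183815e-05]), 'position': array([ 0.18027803, -0.59809835,  0.23071275]), 'tool_rot': array([-3.14043125e+00,  6.89369374e-05,  2.92798933e-01]), 'force': array([ 0.22642839, -0.10104185, -0.08347174]), 'moment': array([ 0.01602486,  0.03782426, -0.00386096]), 'grip_width': 0.08525984786473605}
scene {'mtx': array([[369.58113153,   0.        , 256.70594428],
       [  0.        , 369.58113153, 190.34539135],
       [  0.        ,   0.        ,   1.        ]]), 'dist_coeffs': array([-0.0878164,  0.       ,  0.       ,  0.       ,  0.       ]), 'extrinsics': array([[ 0.34570818,  0.76227141, -0.54720028,  1.07328319],
       [ 0.93823842, -0.27214078,  0.21365406, -0.21822209],
       [ 0.01394687, -0.58726629, -0.80927362,  0.83325989],
       [ 0.        ,  0.        ,  0.        ,  1.        ]])}
top {'mtx': array([[363.15422717,   0.        , 250.84321079],
       [  0.        , 363.15422717, 192.63674946],
       [  0.        ,   0.        ,   1.        ]]), 'dist_coeffs': array([-0.0136041,  0.       ,  0.       ,  0.       ,  0.       ]), 'extrinsics': array([[-0.02877016, -0.99494018,  0.09626166,  0.47932058],
       [-0.99958312,  0.02840306, -0.00518189, -0.01596248],
       [ 0.00242155, -0.09637061, -0.99534258,  0.96418843],
       [ 0.        ,  0.        ,  0.        ,  1.        ]])}
```

View pics/scene0.png

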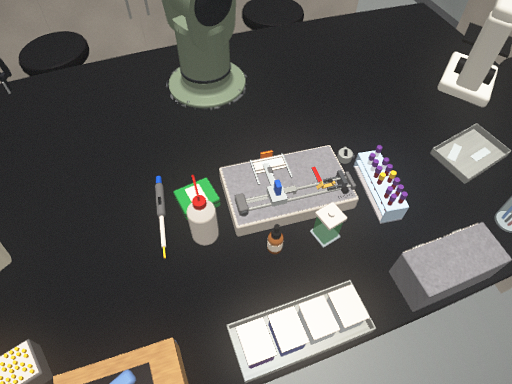

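View pics/top0.png

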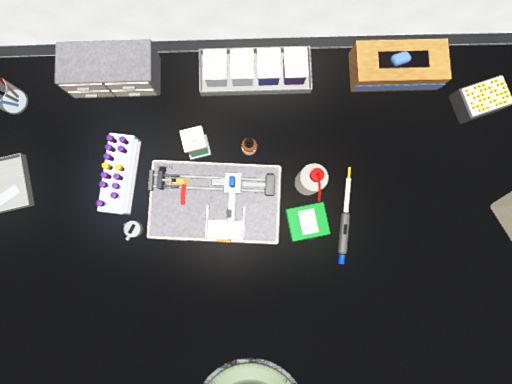

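The top picture shows the machine roughly square to the world: its +x points up and its +y points left. The blue grip is at about (232,182), the tab at (223,241), the red key at (183,193) and the catch block at (162,178). I'll enlarge both views to read these better.

```bash
python3 - <<'E'
import cv2
p=cv2.imread("pics/top0.png")[150:255,135:295]; cv2.imwrite("pics/topz.png",cv2.resize(p,None,fx=5,fy=5,interpolation=cv2.INTER_CUBIC))
p=cv2.imread("pics/scene0.png")[135:255,210:370]; cv2.imwrite("pics/scenez.png",cv2.resize(p,None,fx=5,fy=5,interpolation=cv2.INTER_CUBIC))
E
cat > h.py <<'E'
import cv2,numpy as np
from workcell import imaging
def ray(n,uv):
    c=imaging.camera_info(n);T=c["extrinsics"]
    q=cv2.undistortPoints(np.array([[uv]],float),c["mtx"],c["dist_coeffs"])[0,0]
    return T[:3,3],T[:3,:3]@np.array([q[0],q[1],1.])
def atz(n,uv,z):
    o,d=ray(n,uv);return o+d*(z-o[2])/d[2]
def atd(n,uv,D):
    o,d=ray(n,uv);return o+d*D
def proj(n,P):
    c=imaging.camera_info(n);T=np.linalg.inv(c["extrinsics"])
    P=np.atleast_2d(P);r,_=cv2.Rodrigues(T[:3,:3])
    return cv2.projectPoints(P.astype(float),r,T[:3,3],c["mtx"],c["dist_coeffs"])[0][:,0]
E
```

```text
(no output)
```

View pics/topz.png

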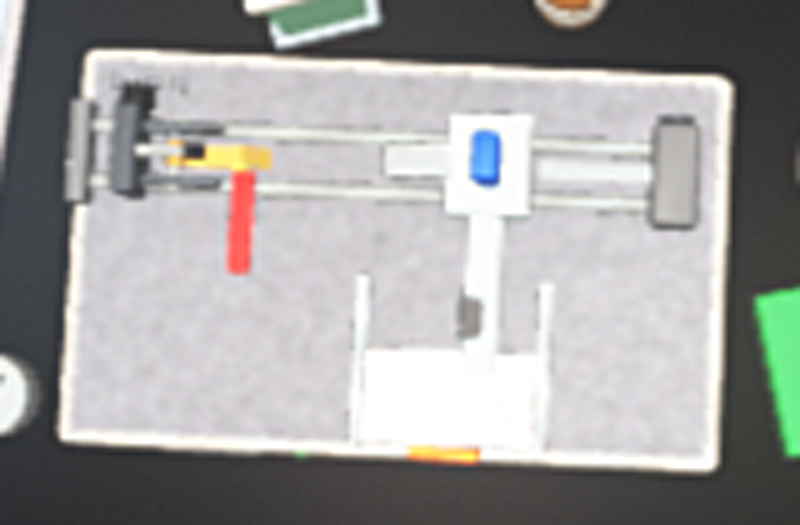

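View pics/scenez.png

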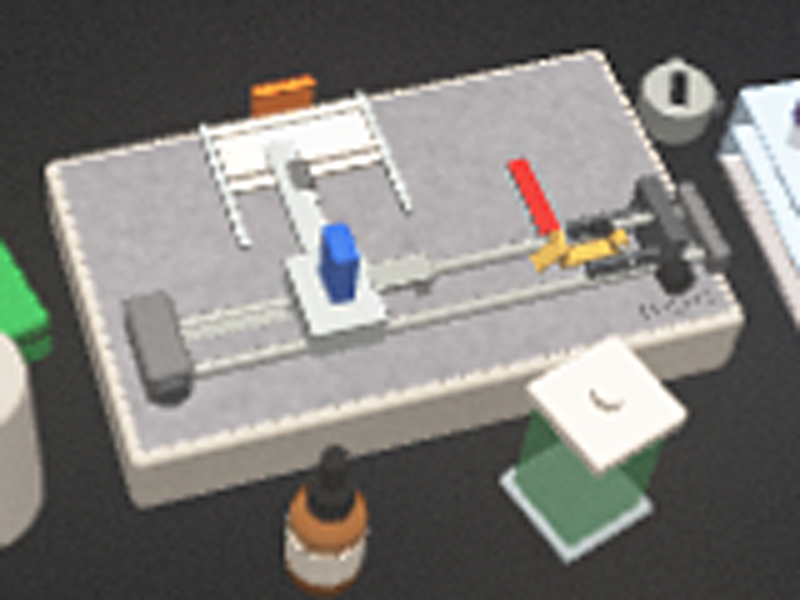

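In the enlarged top crop, the housing corners are at (88,50), (733,78), (717,470) and (60,440). The grip's top is at (487,156), the front tab at (444,457), the trigger key's tooth end at (243,175), and the catch block spans x 112–150.

```bash
python3 - <<'E'
from h import *
f=lambda x,y:((x+.5)/5-.5+135,(y+.5)/5-.5+150)
g=lambda x,y:((x+.5)/5-.5+210,(y+.5)/5-.5+135)
C=[atz("top",f(*c),.055)[:2] for c in [(88,50),(733,78),(717,470),(60,440)]]
M=np.array([[.1,.165],[.1,-.165],[-.1,-.165],[-.1,.165]]);C=np.array(C)
c0=C.mean(0);H=(M.T@(C-c0));U,S,V=np.linalg.svd(H);R=(U@V).T
yaw=np.arctan2(R[1,0],R[0,0]);print("center",c0,"yaw",yaw,"res",(C-c0-M@R.T).round(4).tolist())
# scene: corners
G=[(598,52),(738,320),(135,460),(47,165)]
Cs=np.array([atz("scene",g(*c),.055)[:2] for c in G]); Ms=np.array([[-.1,.165],[.1,.165],[.1,-.165],[-.1,-.165]])
c1=Cs.mean(0);U,S,V=np.linalg.svd(Ms.T@(Cs-c1));R1=(U@V).T
print("scene",c1,np.arctan2(R1[1,0],R1[0,0]),(Cs-c1-Ms@R1.T).round(4).tolist())
def loc(p):return (R.T@(p[:2]-c0)).round(4)
for n,uv,z in [("grip",(487,156),.124),("tab",(444,455),.081),("key top",(243,175),.08),("key bot",(239,272),.08),("tooth L",(185,153),.076),("tooth R",(270,158),.076),("block L",(114,140),.091),("block R",(145,140),.091)]:
    p=atz("top",f(*uv),z);print(n,p.round(4),loc(p))
for n,uv,z in [("grip",(338,232),.124),("tab top",(284,82),.081),("key",(548,232),.08),("key far",(517,162),.08)]:
    p=atz("scene",g(*uv),z);print("s",n,p.round(4),loc(p), (R1.T@(p[:2]-c1)).round(4))
E
```

```text
center [0.54853066 0.0712117 ] yaw -0.07370783894567118 res [[-0.0018, -0.0012], [-0.0012, 0.0011], [0.0016, 0.0015], [0.0014, -0.0014]]
scene [0.54965775 0.0709271 ] -0.0795680074278291 [[0.0027, -0.0035], [-0.0031, -0.0042], [-0.0035, 0.0051], [0.0039, 0.0026]]
grip [0.5895 0.0228 0.124 ] [ 0.0445 -0.0453]
tab [0.4504 0.049  0.081 ] [-0.0962 -0.0294]
key top [0.5893 0.1446 0.08  ] [0.0353 0.0762]
key bot [0.5418 0.1471 0.08  ] [-0.0123  0.0752]
tooth L [0.6016 0.1738 0.076 ] [0.0454 0.1063]
tooth R [0.5979 0.1319 0.076 ] [0.0448 0.0642]
block L [0.6069 0.2051 0.091 ] [0.0483 0.1378]
block R [0.6064 0.19   0.091 ] [0.049  0.1227]
s grip [0.5842 0.0254 0.124 ] [ 0.0389 -0.0431] [ 0.038  -0.0427]
s tab top [0.449  0.0512 0.081 ] [-0.0978 -0.0273] [-0.0988 -0.0277]
s key [0.5902 0.1428 0.08  ] [0.0363 0.0745] [0.0347 0.0749]
s key far [0.5424 0.1478 0.08  ] [-0.0118  0.0759] [-0.0134  0.0761]
```

```bash
cat >> h.py <<'E'
from scipy.spatial.transform import Rotation as Ro
from workcell import telemetry
YAW=-0.0755; MC=np.array([.549,.071])
def m2w(x,y):
    c,s=np.cos(YAW),np.sin(YAW);return MC+np.array([c*x-s*y,s*x+c*y])
def w2m(p):
    c,s=np.cos(YAW),np.sin(YAW);d=np.array(p[:2])-MC;return np.array([c*d[0]+s*d[1],-s*d[0]+c*d[1]])
def st():
    s=telemetry.observe();R=Ro.from_euler("xyz",s["tool_rot"])
    c,sn=np.cos(YAW),np.sin(YAW);f=s["force"]
    print("t",round(s["clock"],2),"pos",s["position"].round(4),"mach",w2m(s["position"]).round(4),"rot",s["tool_rot"].round(4),"Fmach",np.round([c*f[0]+sn*f[1],-sn*f[0]+c*f[1],f[2]],2),"w",round(s["grip_width"],4))
    return s,R
def to(p,rpy):
    s,R=st();T=Ro.from_euler("xyz",rpy)
    print("shift",R.inv().apply(np.array(p)-s["position"]).round(4),"turn",(R.inv()*T).as_rotvec().round(4))
E
python3 - <<'E'
from h import *
p=m2w(.045,-.045);print(p)
to([p[0],p[1],.231],[np.pi,0,YAW])
print(w2m(atz("top",(313,175),.178)),atz("top",(313,175),.178))
E
```

```text
[0.59047753 0.02273392]
t 0.1 pos [ 0.1802 -0.5981  0.2308] mach [-0.3172 -0.695 ] rot [-3.1406e+00  1.0000e-04  2.9270e-01] Fmach [-0.82 -0.23 -1.08] w 0.0854
shift [ 5.719e-01 -4.761e-01  2.000e-04] turn [-1.000e-03  3.000e-04  3.682e-01]
[ 0.05829873 -0.22430374] [ 0.5902138  -0.15706213  0.178     ]
```

>>> carry_out --pt "0.04 -0.033 0 0 0 0.04 0" --pt "0.085 -0.071 0 0 0 0.08 0" --pt "0.13 -0.108 0 0 0 0.12 0" --pt "0.175 -0.146 0 0 0 0.16 0" --pt "0.22 -0.183 0 0 0 0.2 0" --pt "0.265 -0.22 0 0 0 0.24 0" --pt "0.31 -0.258 0 0 0 0.28 0" --pt "0.355 -0.295 0 0 0 0.32 0" --pt "0.4 -0.333 0 0 0 0.35 0" --pt "0.445 -0.37 0 0 0 0.368 0"

```text
clock: 1.35
position: [0.5004, -0.114, 0.2313]
tool_rot: [3.142, 0.0, -0.076]
force: [0.8, -1.7, -0.0]
grip_width: 0.0854
```

```bash
python3 - <<'E'
from h import *
p=m2w(.045,-.045)
to([p[0],p[1],.231],[np.pi,0,YAW])
E
```

```text
t 1.35 pos [ 0.5004 -0.114   0.2313] mach [-0.0346 -0.1881] rot [ 3.1415e+00  1.0000e-04 -7.6100e-02] Fmach [ 0.91 -1.65 -0.02] w 0.0854
shift [ 0.0795 -0.1432  0.0002] turn [ 0.0001  0.0001 -0.0006]
```

>>> carry_out --pt "0.025 -0.045 0 0 0 0 0" --pt "0.052 -0.093 0 0 0 0 0" --pt "0.072 -0.13 0 0 0 0 0" --pt "0.0795 -0.1432 0 0 0 0 0" --pt "0.0795 -0.1432 0.04 0 0 0 0" --pt "0.0795 -0.1432 0.08 0 0 0 0" --pt "0.0795 -0.1432 0.08 0 0 0 0"

```text
clock: 2.22
position: [0.588, 0.0203, 0.1491]
tool_rot: [3.141, 0.005, -0.076]
force: [0.2, -0.5, 0.9]
grip_width: 0.0854
```

```bash
python3 - <<'E'
from h import *
p,d=imaging.grab_frame("scene");cv2.imwrite("pics/s1.png",cv2.resize(p[100:250,190:390],None,fx=4,fy=4,interpolation=2))
p,d=imaging.grab_frame("top");cv2.imwrite("pics/t1.png",cv2.resize(p[120:270,130:330],None,fx=4,fy=4,interpolation=2))
p=m2w(.045,-.045)
to([p[0],p[1],.098],[np.pi,0,YAW])
E
```

```text
t 2.33 pos [0.59   0.0207 0.1523] mach [ 0.0447 -0.0471] rot [ 3.1415e+00 -4.0000e-04 -7.5800e-02] Fmach [ 0.34 -0.03 -0.41] w 0.0856
shift [ 0.0003 -0.0021  0.0543] turn [ 0.0001 -0.0004 -0.0003]
```

View pics/s1.png

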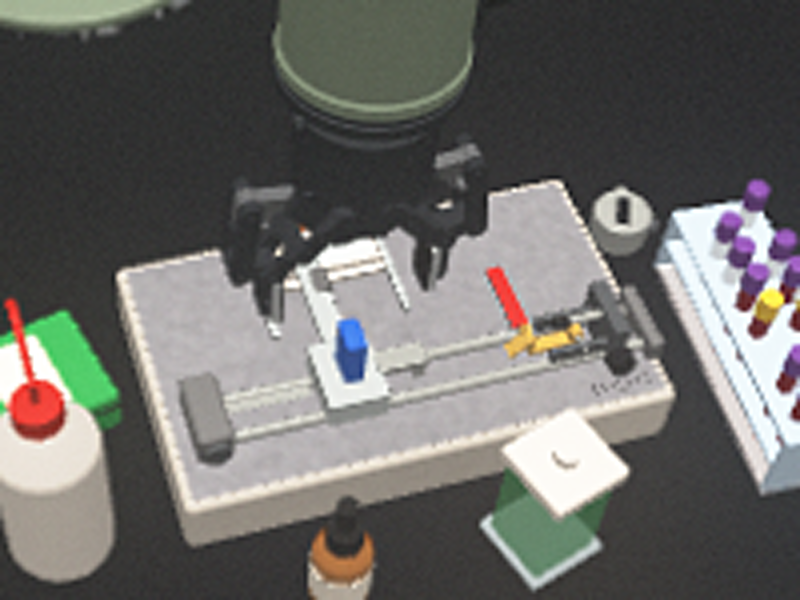

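The gripper stands above the grip with one jaw on each side. The grip is at about (350,350) and the fingertips at (275,330) and (430,285), further back and higher. I'll descend and grip.

>>> carry_out --pt "0 -0.002 0.03 0 0 0 0" --pt "0 -0.002 0.0535 0 0 0 0" --pt "0 -0.002 0.0535 0 0 0 0" --pt "0 -0.002 0.0535 0 0 0 140" --pt "0 -0.002 0.0535 0 0 0 140" --pt "0 -0.002 0.0535 0 0 0 170" --pt "0 -0.002 0.0535 0 0 0 170" --force 30

```text
clock: 3.2
position: [0.59, 0.0231, 0.0981]
tool_rot: [-3.142, -0.0, -0.075]
force: [-0.6, 0.2, -0.6]
grip_width: 0.0284
```

```bash
python3 - <<'E'
from h import *
p,d=imaging.grab_frame("scene");cv2.imwrite("pics/s2.png",cv2.resize(p[100:250,190:390],None,fx=4,fy=4,interpolation=2))
st()
E
```

```text
t 3.25 pos [0.5899 0.0231 0.098 ] mach [ 0.0444 -0.0447] rot [-3.1415e+00 -2.0000e-04 -7.5300e-02] Fmach [ 0.18 -1.11 -0.2 ] w 0.0286
```

View pics/s2.png

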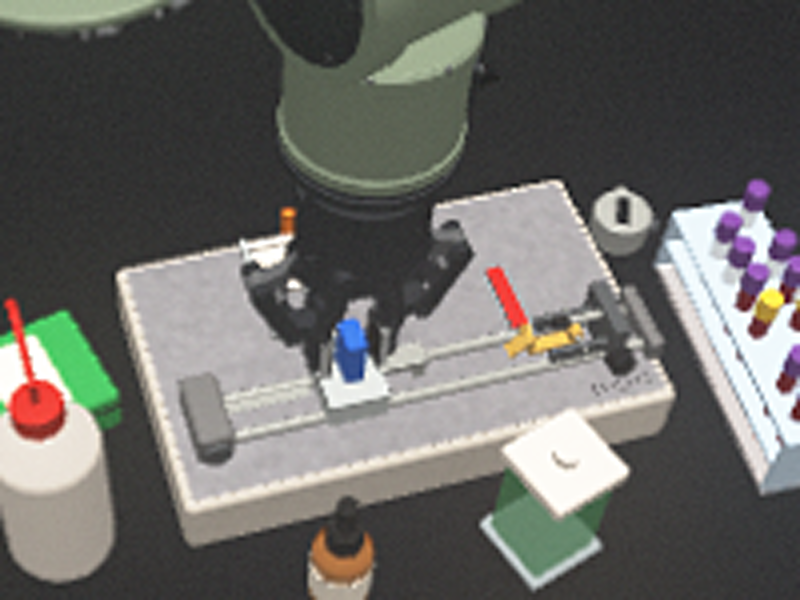

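>>> carry_out --pt "0 0 0 0 0 0 205" --pt "0 0 0 0 0 0 215" --pt "0 0 0 0 0 0 235" --pt "0 0 0 0 0 0 235" --force 40

```text
clock: 3.75
position: [0.5901, 0.0251, 0.0981]
tool_rot: [-3.139, -0.0, -0.074]
force: [-1.4, 9.0, 3.5]
grip_width: 0.0135
```

```bash
python3 - <<'E'
from h import *
st()
E
```

```text
t 3.75 pos [0.5901 0.0251 0.0981] mach [ 0.0444 -0.0427] rot [-3.1395e+00 -4.0000e-04 -7.3700e-02] Fmach [-2.09  8.91  3.52] w 0.0135
```

>>> carry_out --pt "0 -0.004 0 0 0 0 235" --pt "0 -0.009 0 0 0 0 235" --pt "0 -0.015 0 0 0 0 235" --pt "0 -0.022 0 0 0 0 235" --pt "0 -0.03 0 0 0 0 235" --pt "0 -0.038 0 0 0 0 235" --pt "0 -0.045 0 0 0 0 235" --pt "0 -0.05 0 0 0 0 235" --pt "0 -0.05 0 0 0 0 235"

```text
clock: 4.88
position: [0.5936, 0.0722, 0.0981]
tool_rot: [3.14, 0.0, -0.075]
force: [-3.5, -6.5, 8.2]
grip_width: 0.0135
```

```bash
python3 - <<'E'
from h import *
p,d=imaging.grab_frame("scene");cv2.imwrite("pics/s3.png",cv2.resize(p[100:250,190:390],None,fx=4,fy=4,interpolation=2))
for i in range(4): st();imaging.grab_frame("top")
E
```

```text
t 4.92 pos [0.5935 0.072  0.0981] mach [0.0443 0.0043] rot [ 3.1402e+00  2.0000e-04 -7.5700e-02] Fmach [-1.94 -6.88  7.41] w 0.0132
t 4.97 pos [0.5935 0.0719 0.0981] mach [0.0443 0.0042] rot [ 3.1402e+00  2.0000e-04 -7.5800e-02] Fmach [-1.18 -5.8   8.34] w 0.0131
t 5.03 pos [0.5935 0.0718 0.0981] mach [0.0443 0.0042] rot [ 3.1402e+00  2.0000e-04 -7.5900e-02] Fmach [-2.62 -6.16  8.36] w 0.0135
t 5.08 pos [0.5935 0.0718 0.0981] mach [0.0443 0.0041] rot [ 3.1401e+00  2.0000e-04 -7.5900e-02] Fmach [-2.38 -5.09  7.41] w 0.0135
```

View pics/s3.png

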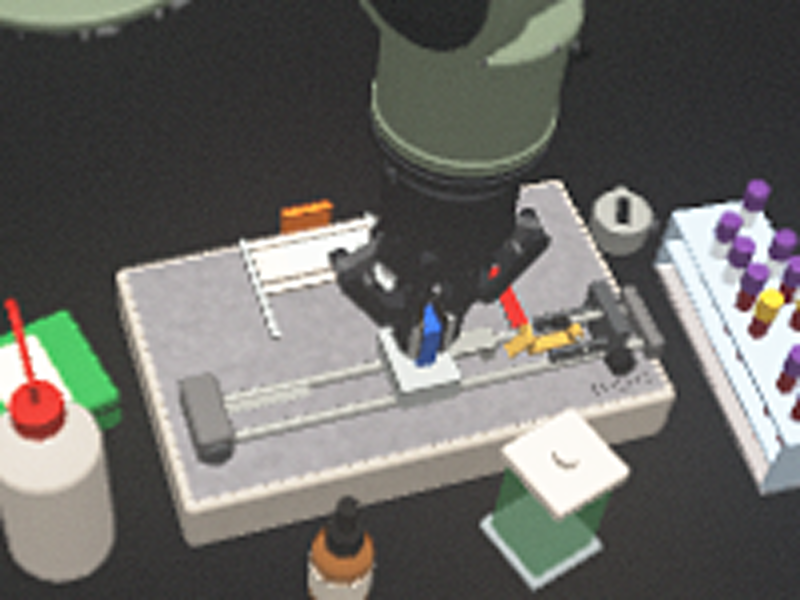

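Travel is about 47 mm at about 6 N. The carriage nose at (500,340) is close to the tooth at (515,345). I'll feel forward from here.

>>> carry_out --pt "0 -0.002 0 0 0 0 235" --pt "0 -0.004 0 0 0 0 235" --pt "0 -0.006 0 0 0 0 235" --pt "0 -0.006 0 0 0 0 235"

```text
clock: 5.62
position: [0.594, 0.0778, 0.0981]
tool_rot: [3.14, 0.0, -0.076]
force: [-3.9, -5.7, 8.4]
grip_width: 0.0133
```

```bash
cat > f.py <<'E'
from h import *
F=[];P=[]
c,s=np.cos(YAW),np.sin(YAW)
for i in range(3):
    o=telemetry.observe();F.append(-s*o["force"][0]+c*o["force"][1]);P.append(w2m(o["position"])[1]);imaging.grab_frame("top")
print(round(o["clock"],2),"Fy",np.round(F,1),round(np.mean(F),2),"travel",np.round((np.array(P)+.0427)*1000,2),"w",o["grip_width"],"z",o["position"][2])
E
python3 f.py
```

```text
5.72 Fy [-6.  -7.1 -6.2] -6.42 travel [52.91 52.83 52.78] w 0.013518037817218612 z 0.0980511781445527
```

>>> carry_out --pt "0 -0.0015 0 0 0 0 235" --pt "0 -0.003 0 0 0 0 235" --pt "0 -0.0045 0 0 0 0 235" --pt "0 -0.0045 0 0 0 0 235"

```text
clock: 6.28
position: [0.5943, 0.0822, 0.0981]
tool_rot: [3.14, 0.0, -0.076]
force: [-2.7, -6.2, 8.4]
grip_width: 0.0129
```

```bash
python3 f.py
```

```text
6.38 Fy [-6.3 -5.7 -7. ] -6.35 travel [57.29 57.2  57.26] w 0.013399351671979705 z 0.09804933427370197
```

>>> carry_out --pt "0 -0.0015 0 0 0 0 235" --pt "0 -0.003 0 0 0 0 235" --pt "0 -0.0045 0 0 0 0 235" --pt "0 -0.0045 0 0 0 0 235"

```text
clock: 6.92
position: [0.5946, 0.0866, 0.0981]
tool_rot: [3.14, 0.0, -0.076]
force: [-2.7, -6.5, 9.2]
grip_width: 0.0135
```

```bash
python3 f.py
```

```text
7.03 Fy [-6.7 -6.3 -7.3] -6.76 travel [61.73 61.73 61.68] w 0.013137311395632865 z 0.09805757263996032
```

>>> carry_out --pt "0 -0.0015 0 0 0 0 235" --pt "0 -0.003 0 0 0 0 235" --pt "0 -0.004 0 0 0 0 235" --pt "0 -0.004 0 0 0 0 235"

```text
clock: 7.58
position: [0.5949, 0.0906, 0.0981]
tool_rot: [3.14, 0.0, -0.076]
force: [-3.6, -5.9, 7.9]
grip_width: 0.0132
```

```bash
python3 f.py;  python3 - <<'E'
from h import *
p,d=imaging.grab_frame("scene");cv2.imwrite("pics/s4.png",cv2.resize(p[150:230,260:370],None,fx=7,fy=7,interpolation=2))
E
```

```text
7.67 Fy [-6.1 -7.4 -7. ] -6.83 travel [65.67 65.66 65.64] w 0.012949893607216115 z 0.09804666476975786
```

View pics/s4.png

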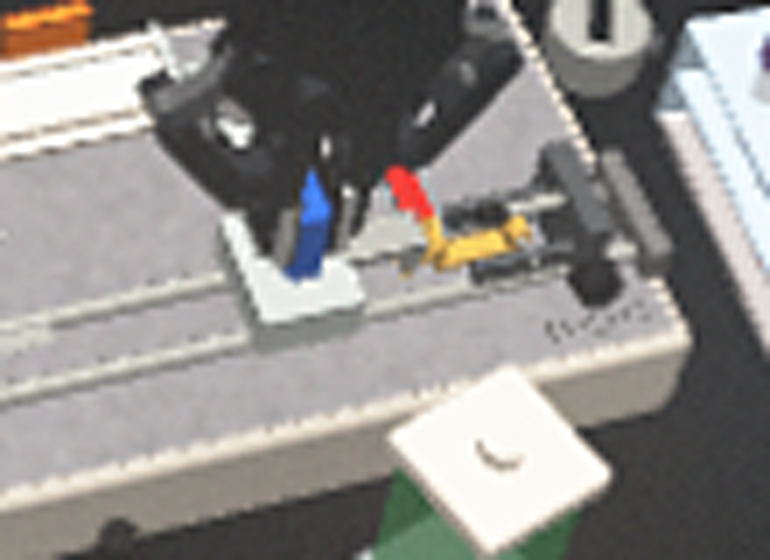

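The nose at (400,240) now reaches the brass tooth at (430,240), and there's no clear extra force yet.

>>> carry_out --pt "0 -0.001 0 0 0 0 235" --pt "0 -0.002 0 0 0 0 235" --pt "0 -0.003 0 0 0 0 235" --pt "0 -0.003 0 0 0 0 235"

```text
clock: 8.28
position: [0.5951, 0.0935, 0.098]
tool_rot: [3.14, 0.0, -0.076]
force: [-3.9, -7.2, 8.6]
grip_width: 0.0134
```

```bash
python3 f.py
```

```text
8.38 Fy [-7.4 -7.7 -6.6] -7.24 travel [68.61 68.64 68.61] w 0.013547659202256502 z 0.09805311613668351
```

>>> carry_out --pt "0 -0.001 0 0 0 0 235" --pt "0 -0.002 0 0 0 0 235" --pt "0 -0.003 0 0 0 0 235" --pt "0 -0.003 0 0 0 0 235"

```text
clock: 8.93
position: [0.5953, 0.0962, 0.0981]
tool_rot: [3.139, 0.0, -0.076]
force: [-3.8, -7.9, 9.1]
grip_width: 0.0129
```

```bash
python3 f.py
```

```text
9.03 Fy [-8.1 -8.2 -8.9] -8.4 travel [71.32 71.33 71.33] w 0.013384186823280214 z 0.09806868603460739
```

>>> carry_out --pt "0 -0.001 0 0 0 0 235" --pt "0 -0.002 0 0 0 0 235" --pt "0 -0.003 0 0 0 0 235" --pt "0 -0.003 0 0 0 0 235"

```text
clock: 9.57
position: [0.5955, 0.099, 0.0981]
tool_rot: [3.139, 0.001, -0.076]
force: [-3.1, -8.7, 8.5]
grip_width: 0.0134
```

```bash
python3 f.py
```

```text
9.68 Fy [-8.9 -8.4 -8.2] -8.5 travel [74.15 74.18 74.19] w 0.013174486527651774 z 0.09804050383276491
```

>>> carry_out --pt "0 -0.001 0 0 0 0 235" --pt "0 -0.002 0 0 0 0 235" --pt "0 -0.003 0 0 0 0 235" --pt "0 -0.003 0 0 0 0 235"

```text
clock: 10.22
position: [0.5958, 0.1023, 0.098]
tool_rot: [3.14, 0.001, -0.076]
force: [-3.3, -8.6, 9.9]
grip_width: 0.0131
```

```bash
python3 f.py
```

```text
10.32 Fy [-8.8 -7.6 -7.2] -7.85 travel [77.41 77.44 77.4 ] w 0.013345791637060607 z 0.0980348386912272
```

```bash
python3 - <<'E'
from h import *
p,d=imaging.grab_frame("scene");cv2.imwrite("pics/s5.png",cv2.resize(p[150:230,260:370],None,fx=7,fy=7,interpolation=2))
E
python3 f.py
```

```text
10.53 Fy [-8.  -7.3 -8.1] -7.76 travel [77.42 77.42 77.41] w 0.013402844830185685 z 0.09804966173974099
```

View pics/s5.png

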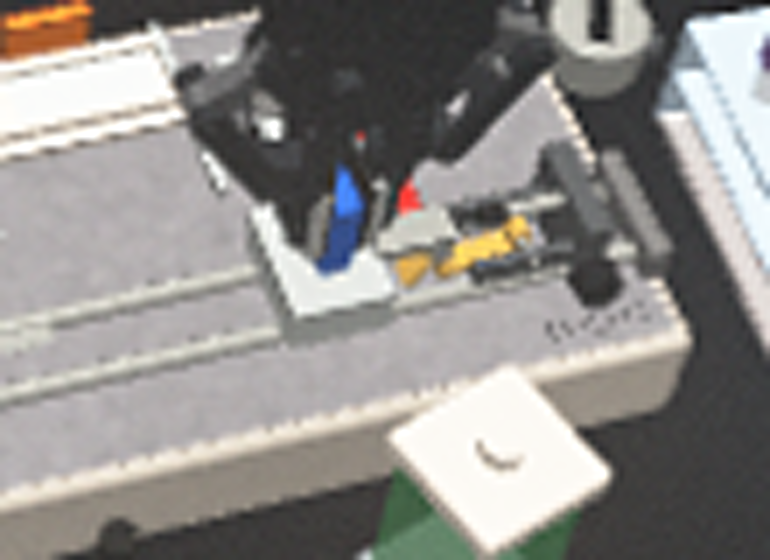

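>>> carry_out --pt "0 -0.0007 0 0 0 0 235" --pt "0 -0.0015 0 0 0 0 235" --pt "0 -0.0015 0 0 0 0 235"

```text
clock: 10.95
position: [0.5959, 0.1037, 0.0981]
tool_rot: [3.14, 0.0, -0.076]
force: [-4.0, -7.7, 9.6]
grip_width: 0.0132
```

```bash
python3 f.py
```

```text
11.05 Fy [-8.  -8.6 -8.3] -8.29 travel [78.88 78.87 78.89] w 0.013402164776109502 z 0.09805620804076456
```

>>> carry_out --pt "0 -0.0007 0 0 0 0 235" --pt "0 -0.0015 0 0 0 0 235" --pt "0 -0.0015 0 0 0 0 235"

```text
clock: 11.48
position: [0.596, 0.1053, 0.0981]
tool_rot: [3.14, 0.0, -0.076]
force: [-4.1, -7.2, 8.4]
grip_width: 0.0136
```

```bash
python3 f.py
```

```text
11.57 Fy [-7.5 -7.9 -8.2] -7.88 travel [80.47 80.46 80.49] w 0.013623355015189619 z 0.09803395206799552
```

>>> carry_out --pt "0 -0.0005 0 0 0 0 235" --pt "0 -0.001 0 0 0 0 235" --pt "0 -0.001 0 0 0 0 235"

```text
clock: 12.0
position: [0.5961, 0.1064, 0.0981]
tool_rot: [3.14, 0.0, -0.076]
force: [-3.8, -6.8, 8.7]
grip_width: 0.0135
```

```bash
python3 f.py
```

```text
12.1 Fy [-7.1 -7.7 -8.3] -7.68 travel [81.54 81.5  81.47] w 0.0130832798357697 z 0.09807534329540574
```

>>> carry_out --pt "0 -0.0005 0 0 0 0 235" --pt "0 -0.001 0 0 0 0 235" --pt "0 -0.001 0 0 0 0 235"

```text
clock: 12.52
position: [0.5962, 0.1074, 0.0981]
tool_rot: [3.14, 0.0, -0.076]
force: [-3.4, -7.0, 8.8]
grip_width: 0.0132
```

```bash
python3 f.py
```

```text
12.62 Fy [-7.2 -8.1 -7.4] -7.6 travel [82.59 82.58 82.59] w 0.012993777000071061 z 0.09806263704025142
```

>>> carry_out --pt "0 -0.0005 0 0 0 0 235" --pt "0 -0.001 0 0 0 0 235" --pt "0 -0.001 0 0 0 0 235"

```text
clock: 13.05
position: [0.5963, 0.1088, 0.0981]
tool_rot: [3.14, 0.0, -0.076]
force: [-3.8, -3.9, 8.2]
grip_width: 0.0132
```

```bash
python3 f.py
```

```text
13.15 Fy [-4.2 -4.6 -4.3] -4.37 travel [83.97 84.02 84.11] w 0.01345364690837544 z 0.09808985812388085
```

>>> carry_out --pt "0 -0.0005 0 0 0 0 235" --pt "0 -0.001 0 0 0 0 235" --pt "0 -0.001 0 0 0 0 235"

```text
clock: 13.58
position: [0.5963, 0.1094, 0.098]
tool_rot: [3.14, 0.0, -0.076]
force: [-2.9, -7.0, 8.1]
grip_width: 0.0131
```

```bash
python3 f.py
```

```text
13.68 Fy [-7.2 -7.7 -7. ] -7.3 travel [84.58 84.56 84.57] w 0.013309787378064682 z 0.09804832851890845
```

>>> carry_out --pt "0 -0.001 0 0 0 0 235" --pt "0 -0.002 0 0 0 0 235" --pt "0 -0.0028 0 0 0 0 235" --pt "0 -0.0028 0 0 0 0 235"

```text
clock: 14.22
position: [0.5965, 0.1121, 0.098]
tool_rot: [3.14, 0.001, -0.076]
force: [-4.4, -7.5, 9.7]
grip_width: 0.0134
```

```bash
python3 f.py
```

```text
14.32 Fy [-7.8 -8.9 -7.6] -8.09 travel [87.22 87.21 87.19] w 0.0133498638364399 z 0.09805302706268397
```

>>> carry_out --pt "0 -0.0005 0 0 0 0 235" --pt "0 -0.001 0 0 0 0 235" --pt "0 -0.001 0 0 0 0 235"

```text
clock: 14.75
position: [0.5966, 0.113, 0.098]
tool_rot: [3.139, 0.001, -0.076]
force: [-3.3, -7.8, 10.1]
grip_width: 0.0133
```

```bash
python3 f.py
```

```text
14.85 Fy [-8.1 -8.7 -8.2] -8.3 travel [88.13 88.14 88.13] w 0.013745872369047321 z 0.09804726873013457
```

>>> carry_out --pt "0 -0.0005 0 0 0 0 235" --pt "0 -0.001 0 0 0 0 235" --pt "0 -0.001 0 0 0 0 235"

```text
clock: 15.28
position: [0.5966, 0.1138, 0.098]
tool_rot: [3.139, 0.001, -0.076]
force: [-3.3, -9.3, 9.8]
grip_width: 0.0131
```

```bash
python3 f.py
```

```text
15.38 Fy [-9.5 -9.7 -9.2] -9.48 travel [88.93 88.96 88.9 ] w 0.01321747370719387 z 0.09805748973392486
```

>>> carry_out --pt "0 -0.0004 0 0 0 0 235" --pt "0 -0.0008 0 0 0 0 235" --pt "0 -0.0008 0 0 0 0 235"

```text
clock: 15.8
position: [0.5967, 0.1142, 0.0981]
tool_rot: [3.139, 0.001, -0.077]
force: [-3.9, -10.7, 11.3]
grip_width: 0.0131
```

```bash
python3 f.py
```

```text
15.9 Fy [-11.  -10.7 -11.2] -10.93 travel [89.38 89.35 89.37] w 0.013394809574314591 z 0.09801627154819222
```

The stop met the arm at about 88.7 mm with about 3 N, so the cocked rest should be near 84.7 mm. I'll ease the arm forward to that.

>>> carry_out --pt "0 0.001 0 0 0 0 235" --pt "0 0.002 0 0 0 0 235" --pt "0 0.003 0 0 0 0 235" --pt "0 0.004 0 0 0 0 235" --pt "0 0.004 0 0 0 0 235"

```text
clock: 16.58
position: [0.5964, 0.1107, 0.0981]
tool_rot: [3.139, 0.001, -0.076]
force: [-3.6, -8.2, 9.8]
grip_width: 0.0133
```

```bash
python3 f.py
```

```text
16.68 Fy [-8.5 -8.4 -8.3] -8.4 travel [85.85 85.86 85.84] w 0.013280330432217057 z 0.09805163846952242
```

>>> carry_out --pt "0 0.0005 0 0 0 0 235" --pt "0 0.0005 0 0 0 0 235"

```text
clock: 16.98
position: [0.5964, 0.1103, 0.098]
tool_rot: [3.14, 0.001, -0.076]
force: [-4.5, -8.1, 8.3]
grip_width: 0.0133
```

```bash
python3 f.py
```

```text
17.07 Fy [-8.5 -8.2 -8.5] -8.4 travel [85.47 85.44 85.47] w 0.013278970067317498 z 0.09802793652352354
```

>>> carry_out --pt "0 0.0005 0 0 0 0 235" --pt "0 0.0005 0 0 0 0 235"

```text
clock: 17.38
position: [0.5963, 0.1098, 0.0981]
tool_rot: [3.14, 0.0, -0.076]
force: [-3.7, -8.2, 9.2]
grip_width: 0.0134
```

```bash
python3 f.py
```

```text
17.48 Fy [-8.4 -7.8 -8.2] -8.17 travel [84.96 84.98 84.95] w 0.013240376243145387 z 0.09802807260440942
```

>>> carry_out --pt "0 0.0004 0 0 0 0 235" --pt "0 0.0004 0 0 0 0 235"

```text
clock: 17.77
position: [0.5963, 0.1094, 0.0981]
tool_rot: [3.14, 0.0, -0.076]
force: [-3.9, -7.7, 8.8]
grip_width: 0.0135
```

```bash
python3 f.py
```

```text
17.88 Fy [-8.  -7.9 -7.8] -7.89 travel [84.56 84.6  84.6 ] w 0.013169818800288433 z 0.0980465151192807
```

>>> carry_out --pt "0 0.0004 0 0 0 0 235" --pt "0 0.0004 0 0 0 0 235"

```text
clock: 18.18
position: [0.5963, 0.1094, 0.0981]
tool_rot: [3.14, 0.0, -0.076]
force: [-3.7, -7.0, 8.5]
grip_width: 0.0132
```

```bash
python3 f.py
```

```text
18.27 Fy [-7.3 -6.4 -6.7] -6.81 travel [84.51 84.5  84.5 ] w 0.013554540533452052 z 0.0980727118587081
```

>>> carry_out --pt "0 0.0004 0 0 0 0 235" --pt "0 0.0004 0 0 0 0 235"

```text
clock: 18.58
position: [0.5963, 0.1093, 0.0981]
tool_rot: [3.14, 0.0, -0.076]
force: [-3.9, -4.8, 8.0]
grip_width: 0.0133
```

```bash
python3 f.py
```

```text
18.68 Fy [-5.  -5.6 -6.2] -5.6 travel [84.41 84.4  84.41] w 0.013102925700325329 z 0.09807231953217269
```

The tooth is now taking the load: the position is held at 84.4 mm and the force is falling. I'll unload the rest.

>>> carry_out --pt "0 0.0004 0 0 0 0 235" --pt "0 0.0008 0 0 0 0 235" --pt "0 0.0008 0 0 0 0 235"

```text
clock: 19.1
position: [0.5963, 0.1091, 0.0981]
tool_rot: [3.141, 0.0, -0.075]
force: [-2.7, -1.7, 6.7]
grip_width: 0.0131
```

```bash
python3 f.py
```

```text
19.2 Fy [-1.9 -1.2 -0.9] -1.34 travel [84.27 84.27 84.28] w 0.013392815042628734 z 0.09805109863740494
```

>>> carry_out --pt "0 0.0004 0 0 0 0 235" --pt "0 0.0004 0 0 0 0 235"

```text
clock: 19.5
position: [0.5963, 0.109, 0.0981]
tool_rot: [3.142, 0.0, -0.075]
force: [-2.2, 0.8, 5.7]
grip_width: 0.0133
```

```bash
python3 f.py
```

```text
19.6 Fy [ 0.7  0.  -1.1] -0.13 travel [84.2  84.18 84.2 ] w 0.01359091309378679 z 0.09807751298645323
```

Force is now about 0 with the tooth holding. I'll release gently.

>>> carry_out --pt "0 0 0 0 0 0 218" --pt "0 0 0 0 0 0 213" --pt "0 0 0 0 0 0 209" --pt "0 0 0 0 0 0 205" --pt "0 0 0 0 0 0 200" --force 20

```text
clock: 20.27
position: [0.5963, 0.109, 0.0977]
tool_rot: [3.142, 0.0, -0.075]
force: [-0.1, -0.2, 0.6]
grip_width: 0.0182
```

```bash
python3 f.py; python3 - <<'E'
from h import *
p,d=imaging.grab_frame("scene");cv2.imwrite("pics/s6.png",cv2.resize(p[150:230,260:370],None,fx=7,fy=7,interpolation=2))
E
```

```text
20.38 Fy [-0.2  0.2 -0.1] -0.04 travel [84.18 84.23 84.22] w 0.018335719043307636 z 0.09778608976271341
```

View pics/s6.png

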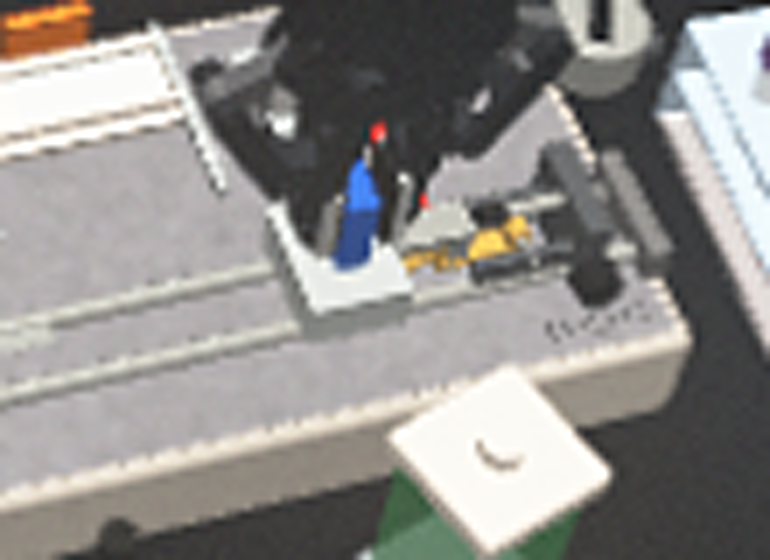

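The fingers stand off the grip with gaps on both sides, grip at about (357,215), and the arm stays cocked. I'll open wider, lift, and move to the front of the tab.

>>> carry_out --pt "0 0 0 0 0 0 180" --pt "0 0 0 0 0 0 165" --pt "0 0 0 0 0 0 165" --pt "0 0 -0.02 0 0 0 165" --pt "0 0 -0.06 0 0 0 165" --pt "0 0 -0.1 0 0 0 165" --pt "0 0 -0.1 0 0 0 255"

```text
clock: 21.35
position: [0.5977, 0.1093, 0.2008]
tool_rot: [-3.14, -0.005, -0.075]
force: [0.1, 0.4, 0.1]
grip_width: 0.0127
```

```bash
python3 - <<'E'
from h import *
p,d=imaging.grab_frame("top");cv2.imwrite("pics/t7.png",cv2.resize(p[150:255,135:295],None,fx=5,fy=5,interpolation=2))
p,d=imaging.grab_frame("scene");cv2.imwrite("pics/s7.png",cv2.resize(p[100:250,190:390],None,fx=4,fy=4,interpolation=2))
p=m2w(-.135,-.029)
to([p[0],p[1],.198],[np.pi,0,YAW])
E
```

```text
t 21.45 pos [0.5963 0.109  0.1978] mach [0.0443 0.0415] rot [-3.1416e+00 -3.0000e-04 -7.5200e-02] Fmach [-0.31  0.39 -1.26] w 0.0002
shift [-0.1793  0.0704 -0.0003] turn [-0.     -0.0003  0.0003]
```

View pics/s7.png

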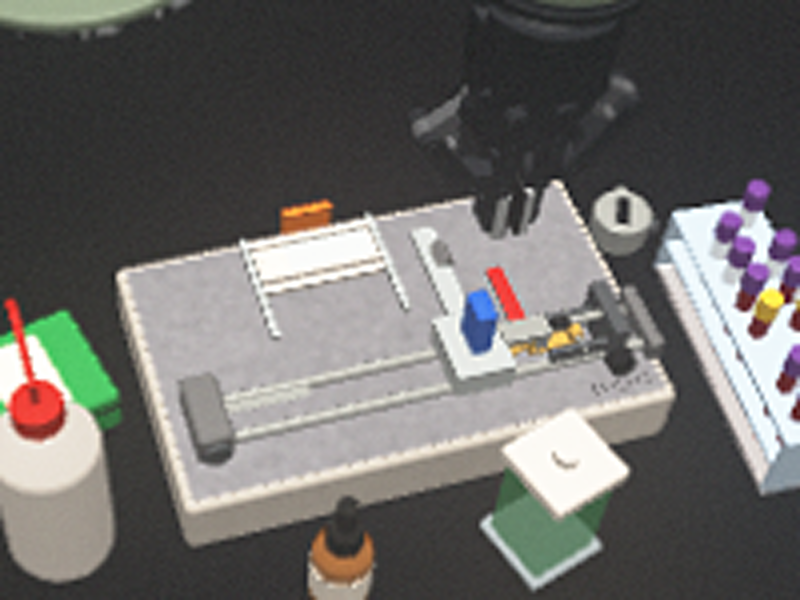

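The arm stays cocked after release: the grip is at (478,320) and the spreader at (440,265), past the tray rails. Nothing around the machine has moved. Next I'll go in front of the tab at (305,215).

>>> carry_out --pt "-0.045 0.018 0 0 0 0 255" --pt "-0.09 0.036 0 0 0 0 255" --pt "-0.135 0.054 0 0 0 0 255" --pt "-0.174 0.0704 0 0 0 0 255" --pt "-0.174 0.0704 0 0 0 0 255" --pt "-0.174 0.0704 0.05 0 0 0 255" --pt "-0.174 0.0704 0.1 0 0 0 255" --pt "-0.174 0.0704 0.131 0 0 0 255" --pt "-0.174 0.0704 0.131 0 0 0 255" --pt "-0.174 0.0704 0.131 0 0 0 255"

```text
clock: 22.7
position: [0.4179, 0.0521, 0.0674]
tool_rot: [-3.141, -0.0, -0.075]
force: [0.6, 0.2, -0.8]
grip_width: 0.0002
```

```bash
python3 - <<'E'
from h import *
p,d=imaging.grab_frame("scene");cv2.imwrite("pics/s8.png",cv2.resize(p[100:250,190:390],None,fx=4,fy=4,interpolation=2))
st()
E
```

```text
t 22.75 pos [0.4182 0.0521 0.0678] mach [-0.129  -0.0287] rot [-3.1412e+00 -1.3000e-03 -7.5300e-02] Fmach [0.59 0.23 0.83] w -0.0002
```

View pics/s8.png

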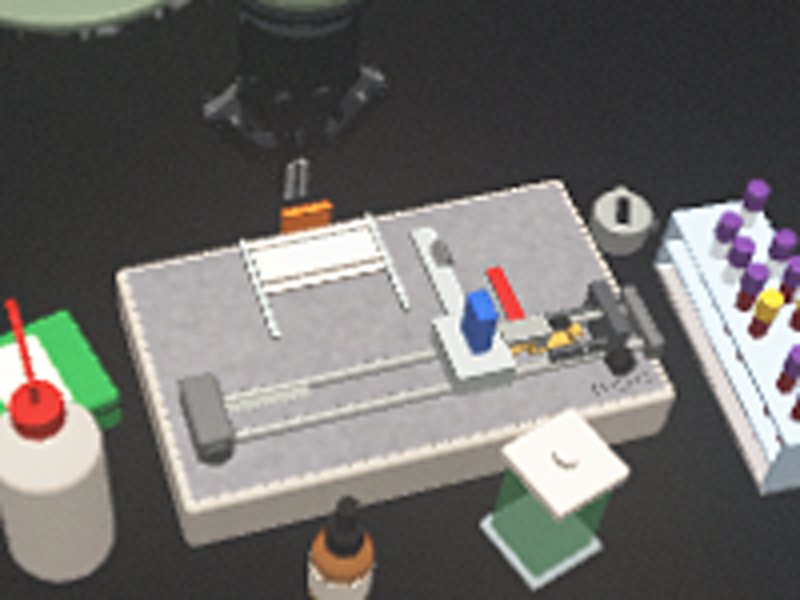

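The closed fingers stand right in front of the tab, at (297,180) against (305,215). Now the push.

>>> carry_out --pt "0.008 0 0 0 0 0 255" --pt "0.014 0 0 0 0 0 255" --pt "0.019 0 0 0 0 0 255" --pt "0.024 0 0 0 0 0 255" --pt "0.029 0 0 0 0 0 255" --pt "0.034 0 0 0 0 0 255" --pt "0.039 0 0 0 0 0 255" --pt "0.044 0 0 0 0 0 255" --pt "0.044 0 0 0 0 0 255"

```text
clock: 23.88
position: [0.4619, 0.0486, 0.0668]
tool_rot: [-3.141, -0.001, -0.075]
force: [0.2, 0.5, -0.3]
grip_width: 0.0003
```

```bash
python3 - <<'E'
from h import *
p,d=imaging.grab_frame("scene");cv2.imwrite("pics/s9.png",cv2.resize(p[100:250,190:390],None,fx=4,fy=4,interpolation=2))
st();imaging.grab_frame("top");st()
E
```

```text
t 23.93 pos [0.4616 0.0486 0.0668] mach [-0.0854 -0.0289] rot [-3.1414e+00 -3.0000e-04 -7.5400e-02] Fmach [0.34 0.33 0.15] w -0.0003
t 23.98 pos [0.4615 0.0486 0.0668] mach [-0.0856 -0.0289] rot [-3.1415e+00 -2.0000e-04 -7.5300e-02] Fmach [ 0.24 -0.4  -0.87] w 0.0
```

View pics/s9.png

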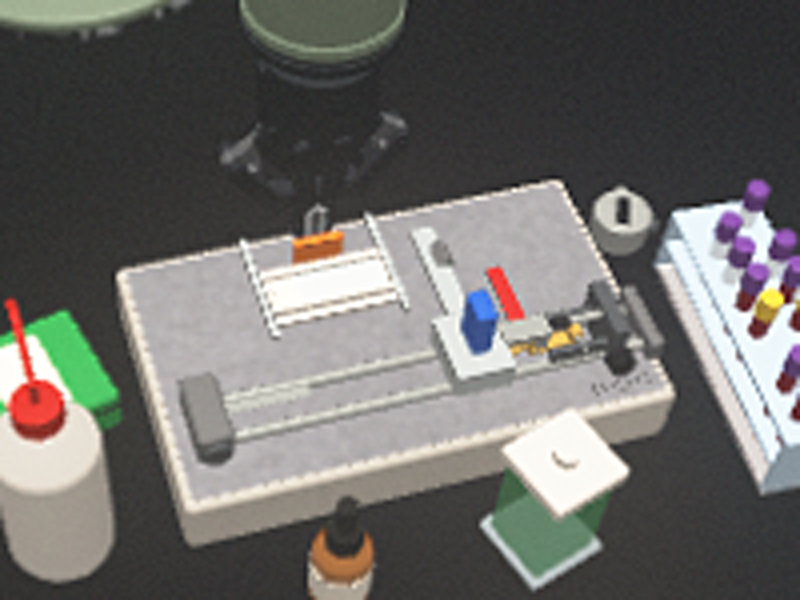

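The tray is moving: the tab is now at (318,245), inside the front edge. I'll continue.

>>> carry_out --pt "0.005 0 0 0 0 0 255" --pt "0.01 0 0 0 0 0 255" --pt "0.013 0 0 0 0 0 255" --pt "0.016 0 0 0 0 0 255" --pt "0.018 0 0 0 0 0 255"

```text
clock: 24.6
position: [0.4745, 0.0473, 0.0661]
tool_rot: [3.139, 0.01, -0.074]
force: [-38.0, 6.9, 28.7]
grip_width: 0.0003
```

>>> carry_out --pt "0.002 0 0 0 0 0 255" --pt "0.004 0 0 0 0 0 255"

```text
clock: 24.85
position: [0.4747, 0.0471, 0.0658]
tool_rot: [3.138, 0.016, -0.073]
force: [-62.1, 10.0, 49.9]
grip_width: -0.0001
```

>>> carry_out --pt "0.002 0 0 0 0 0 255" --pt "0.004 0 0 0 0 0 255"

```text
clock: 25.1
position: [0.4748, 0.0469, 0.0655]
tool_rot: [3.136, 0.024, -0.073]
force: [-85.7, 14.1, 71.6]
grip_width: 0.0001
```

I batched those pushes without checking in between. The tray was already at its stop and the wrist force has risen to about 113 N, so I'm backing off now.

>>> carry_out --pt "-0.01 0 0 0 0 0 255" --pt "-0.02 0 0 0 0 0 255" --pt "-0.03 0 0 0 0 0 255" --pt "-0.03 0 0 0 0 0 255"

```text
clock: 25.6
position: [0.4572, 0.049, 0.0669]
tool_rot: [-3.142, -0.0, -0.075]
force: [0.1, 0.4, -0.3]
grip_width: 0.0001
```

```bash
python3 - <<'E'
from h import *
st()
p,d=imaging.grab_frame("scene");cv2.imwrite("pics/s10.png",cv2.resize(p[100:250,190:390],None,fx=4,fy=4,interpolation=2))
E
```

```text
t 25.6 pos [0.4572 0.049  0.0669] mach [-0.0899 -0.0289] rot [-3.1416e+00 -3.0000e-04 -7.5000e-02] Fmach [ 0.03  0.37 -0.28] w 0.0001
```

View pics/s10.png

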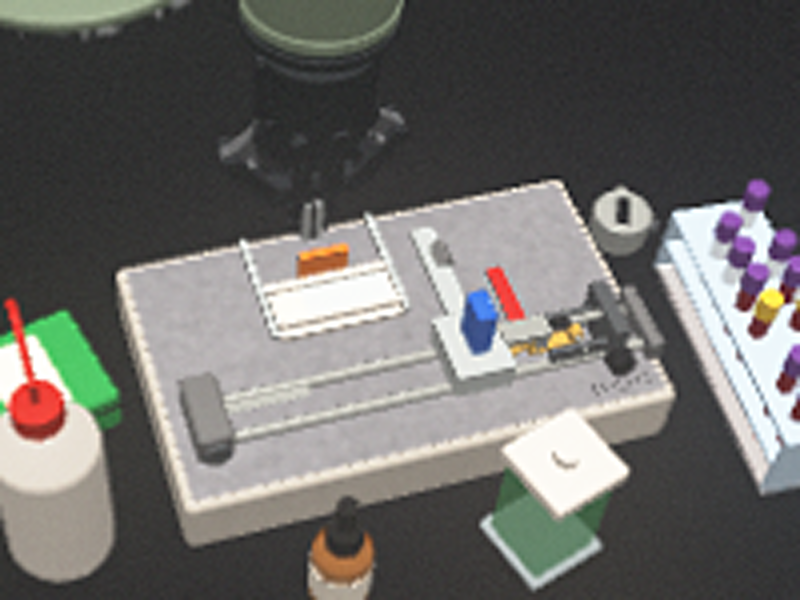

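The tray is home, its far edge flush with the rail ends at about (275–405, 305–330). The arm is still cocked, with the grip at (478,320), and the fingers are clear of the tab. I'll withdraw, check once more and hand in.

>>> carry_out --pt "-0.015 0 0 0 0 0 255" --pt "-0.025 0 -0.02 0 0 0 255" --pt "-0.025 0 -0.07 0 0 0 255" --pt "-0.025 0 -0.12 0 0 0 255" --pt "-0.025 0 -0.12 0 0 0 255" --pt "-0.025 0 -0.12 0 0 0 255"

```text
clock: 26.4
position: [0.4319, 0.0507, 0.1864]
tool_rot: [3.141, 0.0, -0.075]
force: [-0.1, -1.0, -0.5]
grip_width: 0.0006
```

```bash
python3 - <<'E'
from h import *
st()
p,d=imaging.grab_frame("top");cv2.imwrite("pics/t11.png",cv2.resize(p[150:255,135:295],None,fx=5,fy=5,interpolation=2))
E
```

```text
t 26.4 pos [0.4319 0.0507 0.1864] mach [-0.1152 -0.0291] rot [ 3.1414e+00  1.0000e-04 -7.5300e-02] Fmach [ 0.01 -0.95 -0.54] w 0.0006
```

View pics/t11.png

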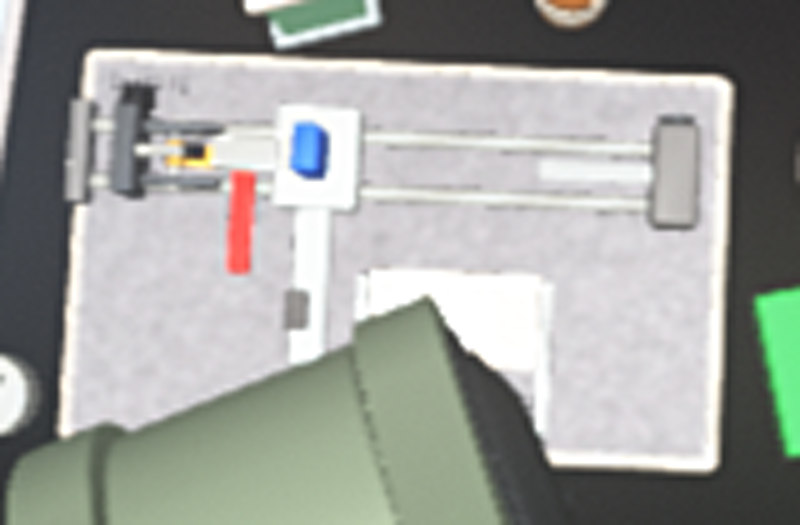

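The top view shows the arm cocked, with the grip at (310,150) (it started at 487), and the tray edge flush with the rail ends at y≈272. The robot is clear.

```bash
python3 -c "
from workcell import ticket
print(ticket.job_done())"
```

```text
the job is handed in; nothing more can be done
None
```

The spreader arm is cocked on the catch and the slide tray is home. I handed the job in at about 26.4 s; no verdict was reported.

- **Spreader arm:** I drew it back by the blue grip. The force suggests the tooth clicked in at about 84 mm of travel. It met the rubber stop at about 88.7 mm with roughly 3 N, against the 10 N limit. I then eased it forward until the tooth carried the whole spring load at about 84.3 mm, and let go with close to 0 N on the grip.
- **Slide tray:** I pushed it to its firm stop. The final pictures show it flush with the rail ends.
- **Final checks:** In the last pictures the arm was still cocked and the things in view had not moved. The robot was clear of everything, with wrist force within noise.

**Push went too hard:** I sent two extra push steps without checking the force after each one. With the tray already at its stop, wrist force rose to about 113 N, close to the 120 N limit, before I backed off. The 40 N limit on the arm and gripper body should not apply, since only the fingertips were pressing, but I could not check that. The catch held.

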